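# Put the stacked microscope accessories back in their fitted trays

## Robot

A 6-joint arm with a two-finger parallel gripper is mounted at the origin on the work surface. World frame = base frame: x ahead of the robot, y to its left, z up, the work surface at z = 0. Lengths are in m, angles in rad, forces in N, time in s.
With the tool pointing down it reaches from about 0.225 to 0.875 m from the base axis. Payload 3.4 kg.
Tool frame: the origin (TCP) lies on the centre line of the jaws, within the pads' length; the fingertips stand 17 mm ahead of it and the grasp point (between the pads) lies 2 mm behind it; z points along the fingers, y is the line along which they close (so a half turn about z gives the same grasp; the last joint's range is limited). The gripper opens to 85 mm and grips with 20 to 120 N. Pads are 22 mm wide; open, the fingers measure 114 mm over their backs; the gripper's body (76 mm by 85 mm) begins 54 mm behind the grasp point. The pads swing forward as they close: fully open they stand 13 mm farther back than shut.
Start: joints at [1.055, 0.276, 1.505, -0, 1.361, -0.121], TCP at [0.221, 0.531, 0.228] pointing down, gripper open.
Joint ranges: [-2.89, 2.89], [-0.75, 2.08], [0.22, 2.7], [-1.18, 4.32], [0.11, 2.71], [-2.7, 2.7]. Speed limits (rad/s): [2.57, 2.57, 3.14, 3.14, 3.14, 3.14].

## Interface

Orientations are given as a unit quaternion [w, x, y, z].
In Python, from rig import manip gives the robot as it stands.
- The arm moves only by the tool move_arm, never from a script. Its argument "steps" is one flat list of numbers, 7 for each row, row after row: the turn, a rotation vector about the world's x, y, z normalised to -1 to 1, where 1 is 360 degrees, then the shift along the world's x, y, z normalised to -1 to 1, where 1 is 1 m, then the opening, from -1 (shut) to 1 (fully open). A call has exactly 10 rows; each row is the pose to reach, as a shift and turn from the pose commanded when the call began, turning the shorter way round; what a row does not reach only later rows make up. A row lasts 1/10 s, in which the tool goes at most 50 mm and 8.59 degrees, less where a joint would pass 70% of its speed; a pose out of reach is approached as far as the arm can. A call with a number of a shift or a turn outside -1 to 1 is refused whole. A call with a gripper value outside its range is refused whole. The fingers move at their own pace and stop on an object; "squeeze" is the grip in N (left out, the last holds). Time passes only in rows, so rows that repeat a pose let the fingers close, or fill a call up. It gives the time, the measured TCP pose, the force, the opening and the grip force at its end, in the units of the state.
- manip.get_state(): the state, without advancing time (a new reading comes with each control period).
- manip.get_image(name): name is "scene" or "top" or "wrist"; returns a dict with "pixels" (400x640x3 uint8, blue, green, red), "fx", "fy", "cx", "cy" (pixels), "D" ([k1, k2, p1, p2, k3] as OpenCV has them; the pictures are not rectified), "R" (3x3) and "t" (3): a world point X has camera coordinates R X + t. Camera axes: x right, y down, z forward; pixel columns grow to the right and rows downward; lengths in m; the calibration is good to about 2 mm. A picture is of the moment at which its call begins. There is no depth.
- manip.sign_off(): hands the job in; it is judged then, once.
The state is a dict: "clock": time; "qpos": joint angles; "qd": joint speeds; "effort": joint torques, N m; "position": TCP position; "ee_rot": TCP orientation; "contact_force": force on the tool from outside, world axes, zero at the start; "moment": the same for the moment, N m; "width": finger opening in m; "gripper_force": force on a finger pad.
Only numpy, scipy, OpenCV 4.12 (cv2) and the standard library are available. Lean on these libraries where they do the work, as an engineer would, in place of code of your own. Each camera call takes 0.05 s, during which the arm holds its last target. There are 200 camera calls.

## Task

The microscope accessories have been left stacked on the lab bench: a lens can on a wooden case, on a round tin, on a slide box. Take the stack apart and set each one down inside its own fitted white tray, the one whose outline matches its shape and size, standing flat on the tray floor within the rim. Keep every piece upright all the way through.

Things in the scene. Friction and masses are not known exactly. Their poses are not given: they have to be found in the camera images.
- can_mid (a point): lens can, top of the stack: upright closed cylinder, black plastic with a bright aluminium cap, diameter 30 mm, height 42 mm, 60 to 130 g. Point: its centre, half-way up (21 mm above its underside); z is its axis.
- case_mid (a point): wooden case, under the lens can and lying across the tin, its ends overhanging: closed rectangular brown wooden block, 84 mm long (x) by 28 mm wide (y) by 24 mm high (z), 40 to 85 g. Point: its centre, 12 mm above its underside.
- tin_mid (a point): round tin, under the wooden case and on the slide box: closed aluminium cylinder with a thin dark band, diameter 54 mm, height 26 mm, 80 to 170 g. Point: its centre, 13 mm above its underside; z is its axis.
- slidebox_mid (a point): slide box, bottom of the stack, resting on the bench: closed grey plastic rectangular box, 100 mm long (x) by 60 mm wide (y) by 32 mm high (z), 125 to 255 g. Point: its centre, 16 mm above its underside.
- tray_can: small round tray, fixed to the bench, for the lens can: plain white plastic with a low rim, inside diameter 46 mm, outside 54 mm. Like all four trays: origin on the bench at the middle of its underside, floor 4 mm above the bench, rim top 10 mm above the bench, rim 4 mm thick, so 8 mm of play around its piece on each side.
- tray_case: narrow rectangular tray, fixed, for the wooden case: plain white plastic with a low rim, inside 100 mm (x) by 44 mm (y). Origin at the middle of its underside; floor at 4 mm, rim top at 10 mm, rim 4 mm thick.
- tray_tin: large round tray, fixed, for the round tin: plain white plastic with a low rim, inside diameter 70 mm, outside 78 mm. Origin at the middle of its underside; floor at 4 mm, rim top at 10 mm.
- tray_slidebox: large rectangular tray, fixed, for the slide box: plain white plastic with a low rim, inside 116 mm (x) by 76 mm (y). Origin at the middle of its underside; floor at 4 mm, rim top at 10 mm, rim 4 mm thick.

How it is judged:
By the outcome, as a careful person would: the job done as asked, in the order asked, and still so for the second after the job is handed in, with the robot touching nothing.
It also fails if it takes over 144 s, if anything falls off the work surface, if the arm or the gripper's body presses on something with over 40 N, if the wrist force passes 120 N, or if a joint passes its speed limit or range.

## Working session

There is one attempt and no reset: what is moved stays moved. The work goes in short steps, Python scripts to look and compute and a tool call to move; the robot and the scene stay as the last step left them, time stands still between calls to the robot, and variables do not carry over. Pictures are saved under pics/ and viewed, at most 14 in all, crops included, and the job is handed in when it is done.

Besides the shell and the picture viewer there is one more tool, called after "Emit:" by a JSON object that holds its "fn" and its "kwargs". move_arm: Moves the arm, as the interface text tells. Scaled input: -1 to 1 covers 1 m each way for a shift and 360 degrees each way for a turn. Its arguments: {"type":"object","properties":{"steps":{"type":"array"},"squeeze":{"type":"number"}},"required":["steps"]}

```bash
mkdir -p pics; ls; cat > h.py <<'E'
import numpy as np, cv2
from rig import manip
def grab(n,f=None):
    im=manip.get_image(n); 
    if f: cv2.imwrite('pics/'+f,im['pixels'])
    return im
def ray(im,px):
    K=np.array([[im['fx'],0,im['cx']],[0,im['fy'],im['cy']],[0,0,1]])
    p=cv2.undistortPoints(np.array(px,float).reshape(-1,1,2),K,np.array(im['D'],float)).reshape(-1,2)
    R=np.array(im['R']);t=np.array(im['t'])
    return -R.T@t, np.c_[p,np.ones(len(p))]@R
def plane(im,px,z):
    o,d=ray(im,px); return (o+d*((z-o[2])/d[:,2])[:,None])[:,:2]
E
python3 - <<'E'
from h import *
for n in('top','scene'):
    im=grab(n,n+'0.png'); print(n,(-np.array(im['R']).T@np.array(im['t'])).round(3),im['fx'])
print(manip.get_state())
E
```

```text
pics
top [0.348 0.018 1.199] 472.03684546482793
scene [ 1.195 -0.123  0.631] 425.4905522512214
{'clock': 0.1, 'qpos': array([ 1.05502925e+00,  2.76531158e-01,  1.50599462e+00,  4.71582077e-07,
        1.36069059e+00, -1.20986578e-01]), 'qd': array([-0.00076581, -0.00075091, -0.00358574, -0.00064482,  0.00149939,
       -0.00096735]), 'effort': array([ 1.34801609e-03, -4.17698801e+01, -2.46406120e+01, -3.81047321e-04,
        5.77798332e-03, -1.91541596e-05]), 'position': array([0.22091423, 0.53036392, 0.2271313 ]), 'ee_rot': array([-2.54350060e-04,  1.96110913e-01,  9.80581384e-01, -7.70982454e-04]), 'contact_force': array([-0.25017358, -0.80000852,  0.09640826]), 'moment': array([ 3.31015769e-02, -9.27627077e-05,  8.01783034e-03]), 'gripper_force': 0.0, 'width': 0.08555431140095246}
```

View pics/top0.png

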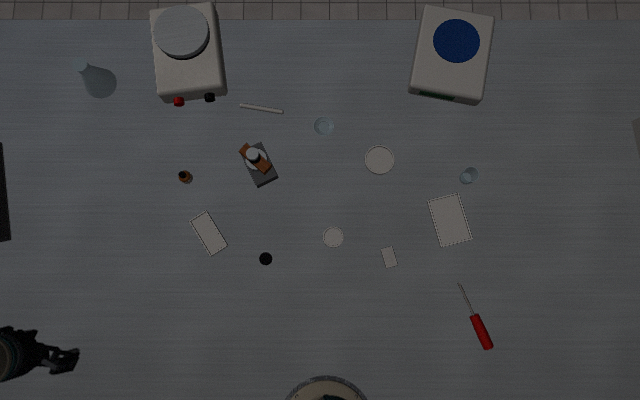

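View pics/scene0.png

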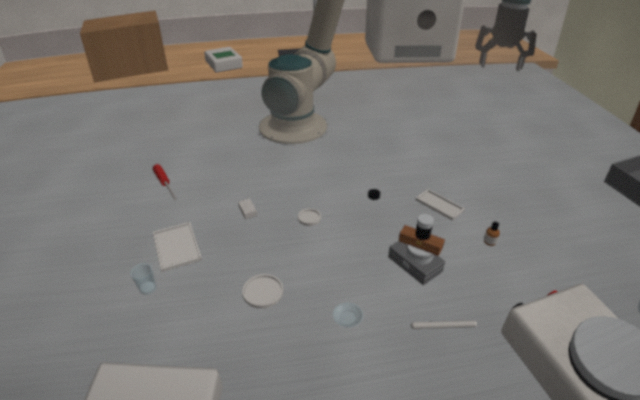

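Top view: stack at (258,162), case tray (209,233), can tray (333,237), tin tray (379,160), slide-box tray (450,220); the small white thing at (389,257) is a distractor. The scene view agrees: stack at (420,245).

```bash
cat >> h.py <<'E'
def blobs(mask,x0,y0,x1,y1,amin=20):
    m=np.zeros_like(mask); m[y0:y1,x0:x1]=mask[y0:y1,x0:x1]
    c,_=cv2.findContours(m,cv2.RETR_EXTERNAL,cv2.CHAIN_APPROX_NONE)
    return sorted([k for k in c if cv2.contourArea(k)>amin],key=cv2.contourArea,reverse=True)
def rect(im,c,z):
    p=plane(im,c.reshape(-1,2),z)
    (cx,cy),(w,h),a=cv2.minAreaRect((p*1000).astype(np.float32))
    if w<h: w,h,a=h,w,a+90
    return np.array([cx,cy,w,h,(a+90)%180-90]).round(1)
E
python3 - <<'E'
from h import *
im=grab('top'); g=im['pixels']; b,gr,r=[g[...,i].astype(int) for i in range(3)]
hsv=cv2.cvtColor(g,cv2.COLOR_BGR2HSV)
print(hsv[233,209],hsv[237,333],hsv[160,379],hsv[220,450],hsv[220,280],'stack',hsv[155,252],hsv[148,243],hsv[180,266],hsv[150,265])
w=((r>b+2)&(r>125)).astype(np.uint8)*255   # placeholder white mask
w=((r-b>-3)&(gr>110)).astype(np.uint8)*255
for n,bx in dict(case=(180,200,240,265),can=(315,220,350,255),tin=(355,135,405,185),sl=(415,180,485,260)).items():
    for c in blobs(w,*bx)[:2]: print(n,rect(im,c,.01))
o=((r>b+25)).astype(np.uint8)*255
for c in blobs(o,225,130,290,195)[:2]: print('case top',rect(im,c,.082))
cv2.imwrite('pics/c1.png',cv2.resize(g[125:205,210:310],None,fx=7,fy=7,interpolation=cv2.INTER_CUBIC))
E
```

```text
[10 15 99] [ 6 13 98] [15 16 96] [10 16 95] [60  7 75] stack [ 0  0 94] [ 12 180  68] [60  6 46] [120  17  46]
case top [618.5 154.1  31.5  27.9  50.1]
case top [652.5 193.6  29.1  26.   45. ]
```

View pics/c1.png

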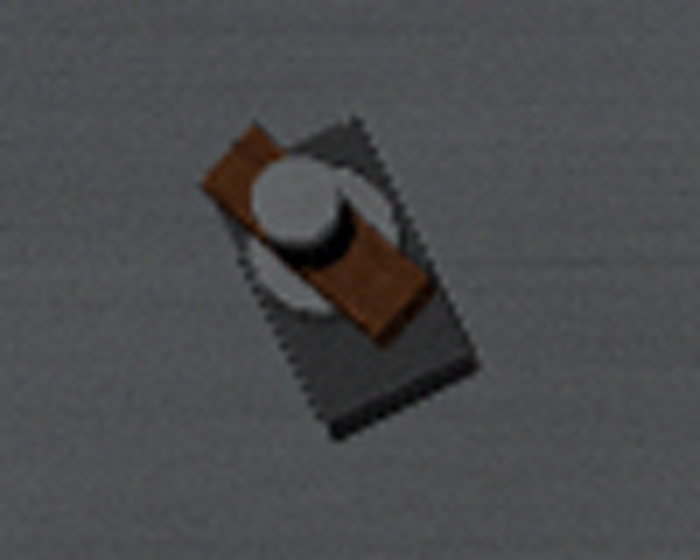

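The crop shows the cap at full-image (252.6,153.6), the case running from (242,147) to (268,169), the tin beneath it, and the slide box from (256,142) to (268,187).

```bash
python3 - <<'E'
from h import *
im=grab('top'); g=im['pixels']; b,gr,r=[g[...,i].astype(int) for i in range(3)]
w=((r-b>4)&(gr>70)).astype(np.uint8)*255
for n,bx in dict(case=(180,200,240,265),can=(315,220,350,255),tin=(355,135,405,185),sl=(415,180,485,260)).items():
    for c in blobs(w,*bx)[:1]: print(n,rect(im,c,.01))
o=((r>b+25)).astype(np.uint8)*255
cs=blobs(o,225,130,290,195)[:2]
print('case',rect(im,np.vstack(cs),.082))
C=lambda L:[(210+x/7-.43,125+y/7-.43) for x,y in L]
print('case corners',plane(im,C([(255,123),(203,185),(380,335),(435,285)]),.082).round(4))
print('cap',plane(im,C([(297,200)]),.124).round(4))
print('tin centre',plane(im,C([(323,240)]),.058).round(4))
print('sl',plane(im,C([(357,118),(480,362),(332,430)]),.032).round(4))
E
```

```text
case [458.6 296.4 106.5  50.9  33.5]
can [449.8 -19.7  50.4  47.9 -89.9]
tin [ 650.2 -139.6   75.1   72.9   62.8]
sl [ 493.9 -314.5  122.3   83.4   14.6]
case [634.9 173.1  82.8  28.2  48.8]
case corners [[0.6741 0.1947]
 [0.6517 0.2122]
 [0.5984 0.1495]
 [0.6162 0.1308]]
cap [[0.6352 0.1733]]
tin centre [[0.6382 0.1732]]
sl [[0.6907 0.1654]
 [0.5997 0.1191]
 [0.5746 0.1719]]
```

Emit:
{"fn": "move_arm", "kwargs": {"steps": [0, 0, -0.023, 0.037, -0.032, 0.005, 1, 0, 0, -0.046, 0.074, -0.064, 0.01, 1, 0, 0, -0.069, 0.111, -0.096, 0.015, 1, 0, 0, -0.092, 0.148, -0.128, 0.02, 1, 0, 0, -0.115, 0.185, -0.16, 0.025, 1, 0, 0, -0.138, 0.222, -0.192, 0.03, 1, 0, 0, -0.161, 0.259, -0.224, 0.035, 1, 0, 0, -0.184, 0.296, -0.256, 0.04, 1, 0, 0, -0.207, 0.333, -0.288, 0.045, 1, 0, 0, -0.23, 0.37, -0.32, 0.05, 1]}}

```text
clock: 1.2
position: [0.5924, 0.2092, 0.278]
ee_rot: [-0.0, 0.797, 0.603, -0.0]
contact_force: [0.3, 1.2, -0.8]
width: 0.0857
gripper_force: 0.0
```

Emit:
{"fn": "move_arm", "kwargs": {"steps": [0, 0, -0.023, 0.022, -0.019, 0, 1, 0, 0, -0.046, 0.044, -0.038, 0, 1, 0, 0, -0.069, 0.044, -0.038, 0, 1, 0, 0, -0.072, 0.044, -0.038, 0, 1, 0, 0, -0.072, 0.044, -0.038, 0, 1, 0, 0, -0.072, 0.044, -0.038, 0, 1, 0, 0, -0.072, 0.044, -0.038, 0, 1, 0, 0, -0.072, 0.044, -0.038, 0, 1, 0, 0, -0.072, 0.044, -0.038, 0, 1, 0, 0, -0.072, 0.044, -0.038, 0, 1]}}

```text
clock: 2.2
position: [0.635, 0.173, 0.278]
ee_rot: [0.0, 0.911, 0.412, 0.0]
contact_force: [0.6, -0.2, -1.1]
width: 0.0856
gripper_force: 0.0
```

```bash
python3 - <<'E'
from h import *
im=grab('wrist','w1.png'); s=manip.get_state()
R=np.array(im['R']);print((-R.T@im['t']).round(4),R[2].round(3),im['fx'])
print(s['clock'],s['position'],s['ee_rot'],s['contact_force'])
E
```

```text
[0.6865 0.2323 0.4225] [-0.203 -0.231 -0.952] 355.8675801743153
2.25 [0.63507282 0.17291713 0.27802636] [6.49562169e-05 9.11102362e-01 4.12180153e-01 5.80859649e-05] [ 0.75952798 -0.62635783 -0.56826809]
```

View pics/w1.png

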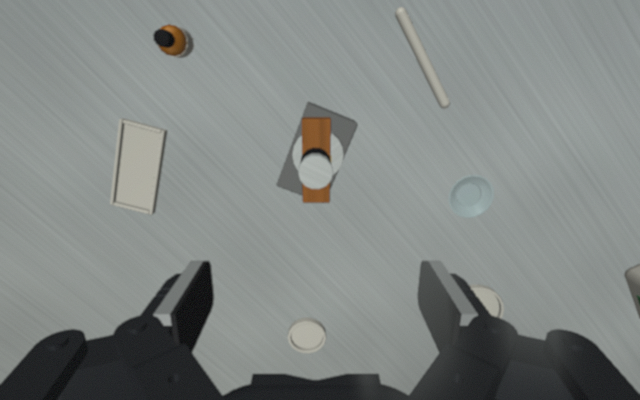

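The wrist view shows the cap at (315,170), the case at (316,160) vertical in the image, the case tray at (138,167) and the can tray at (307,336).

```bash
cat > m.py <<'E'
from h import *
im=grab('wrist'); g=im['pixels']; b,gr,r=[g[...,i].astype(int) for i in range(3)]
o=((r>b+45)).astype(np.uint8)*255
cs=blobs(o,290,100,345,215); print('case',rect(im,np.vstack(cs),.082))
hsv=cv2.cvtColor(g,cv2.COLOR_BGR2HSV)
print(g[172,315],g[180,325],g[160,338],g[167,138],g[260,250],g[130,345],g[336,307])
# cap: bright between the brown columns
w=((gr>150)).astype(np.uint8)*255; w[:, :302]=0; w[:,330:]=0
for c in blobs(w,300,140,332,195)[:2]: print('cap',rect(im,c,.124),cv2.boundingRect(c))
w=((r-b>4)&(gr>120)).astype(np.uint8)*255
for n,bx in dict(case=(100,105,180,225),can=(280,310,335,360)).items():
    for c in blobs(w,*bx)[:1]: print(n,rect(im,c,.01))
d=((gr<125)&(abs(r-b)<25)).astype(np.uint8)*255
for c in blobs(d,265,95,365,210)[:3]: print('dark',rect(im,c,.032),cv2.boundingRect(c))
cv2.imwrite('pics/w1c.png',cv2.resize(g[95:215,260:375],None,fx=5,fy=5,interpolation=cv2.INTER_CUBIC))
E
python3 m.py
```

```text
case [637.3 175.4  82.5  26.7  48.4]
[169 174 168] [169 174 167] [170 173 168] [162 172 174] [143 146 140] [101 103 101] [164 177 176]
cap [637.3 175.8  28.4  23.5  48.7] (302, 155, 28, 33)
case [460.9 298.2 109.   52.   33.2]
can [452.4 -14.1  58.   53.   70.1]
dark [663.  186.9  59.5  38.3 -63.3] (301, 102, 57, 53)
dark [608.9 188.7  84.   27.4  48. ] (277, 121, 25, 75)
dark [634.4 172.1  32.6  14.3 -43.3] (301, 149, 30, 14)
```

View pics/w1c.png

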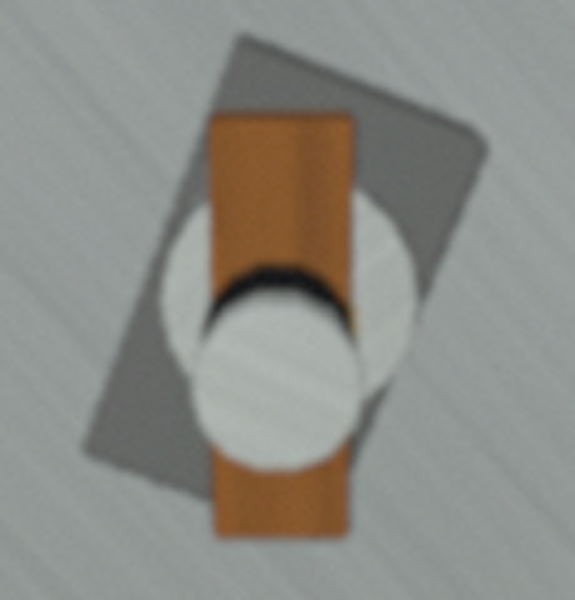

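Emit:
{"fn": "move_arm", "kwargs": {"squeeze": 30, "steps": [0, 0, 0, 0.001, 0.0015, -0.04, 1, 0, 0, 0, 0.001, 0.0015, -0.08, 1, 0, 0, 0, 0.001, 0.0015, -0.12, 1, 0, 0, 0, 0.001, 0.0015, -0.15, 1, 0, 0, 0, 0.001, 0.0015, -0.168, 1, 0, 0, 0, 0.001, 0.0015, -0.168, 0, 0, 0, 0, 0.001, 0.0015, -0.168, -1, 0, 0, 0, 0.001, 0.0015, -0.168, -1, 0, 0, 0, 0.001, 0.0015, -0.168, -1, 0, 0, 0, 0.001, 0.0015, -0.168, -1]}}

```text
clock: 3.3
position: [0.6372, 0.1746, 0.1118]
ee_rot: [0.0, 0.911, 0.412, 0.002]
contact_force: [0.6, 0.7, 4.5]
width: 0.0284
gripper_force: 29.5
```

Emit:
{"fn": "move_arm", "kwargs": {"steps": [0, 0, 0, 0, 0, 0.005, -1, 0, 0, 0, 0, 0, 0.02, -1, 0, 0, 0, 0, 0, 0.045, -1, 0, 0, 0, 0, 0, 0.07, -1, 0, 0, 0, -0.01, -0.01, 0.09, -1, 0, 0, 0, -0.03, -0.031, 0.1, -1, 0, 0, 0, -0.052, -0.054, 0.1, -1, 0, 0, 0, -0.074, -0.077, 0.1, -1, 0, 0, 0, -0.096, -0.1, 0.1, -1, 0, 0, 0, -0.118, -0.123, 0.1, -1]}}

```text
clock: 4.3
position: [0.517, 0.0505, 0.2102]
ee_rot: [0.0, 0.911, 0.412, 0.0]
contact_force: [0.1, 0.0, -1.1]
width: 0.0279
gripper_force: 29.7
```

Emit:
{"fn": "move_arm", "kwargs": {"steps": [0, 0, 0, -0.02, -0.02, 0, -1, 0, 0, 0, -0.036, -0.037, 0, -1, 0, 0, 0, -0.045, -0.047, 0, -1, 0, 0, 0, -0.05, -0.052, 0, -1, 0, 0, 0, -0.05, -0.052, 0, -1, 0, 0, 0, -0.05, -0.052, 0, -1, 0, 0, 0, -0.05, -0.052, 0, -1, 0, 0, 0, -0.05, -0.052, 0, -1, 0, 0, 0, -0.05, -0.052, 0, -1, 0, 0, 0, -0.05, -0.052, 0, -1]}}

```text
clock: 5.3
position: [0.4683, -0.0004, 0.2098]
ee_rot: [-0.0, 0.911, 0.412, -0.0]
contact_force: [0.7, -0.5, -1.0]
width: 0.0279
gripper_force: 29.7
```

```bash
python3 - <<'E'
from h import *
im=grab('wrist','w2.png'); s=manip.get_state()
print(s['clock'],s['position'],s['width'],s['gripper_force'],s['contact_force'])
E
```

```text
5.35 [ 0.46828817 -0.00053683  0.20983507] 0.028146341825570825 29.677199721336365 [ 0.6498774   0.18985592 -1.31145739]
```

View pics/w2.png

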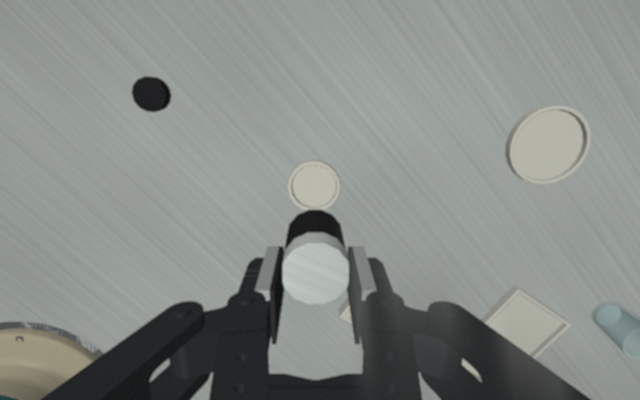

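The can is held upright at (315,269); its tray is at (314,186) and the tin tray at (548,144).

```bash
python3 - <<'E'
from h import *
im=grab('wrist'); g=im['pixels']; b,gr,r=[g[...,i].astype(int) for i in range(3)]
w=((r-b>4)&(gr>120)).astype(np.uint8)*255
for n,bx in dict(can=(285,155,345,207),tin=(500,95,600,190)).items():
    c=blobs(w,*bx)[0]; p=(plane(im,c.reshape(-1,2),.01)*1000)
    A=np.c_[2*p,np.ones(len(p))]; q=np.linalg.lstsq(A,(p**2).sum(1),rcond=None)[0]; print(n,q[:2].round(1),np.sqrt(q[2]+q[0]**2+q[1]**2).round(1))
print('cap',plane(im,[(315.5,269.5)],.2235).round(4))
E
```

```text
can [452.1 -15.7] 25.8
tin [ 649.8 -136.1] 39.0
cap [[0.4706 0.0026]]
```

Emit:
{"fn": "move_arm", "kwargs": {"steps": [0, 0, 0, -0.01, -0.01, -0.01, -1, 0, 0, 0, -0.0185, -0.018, -0.035, -1, 0, 0, 0, -0.0185, -0.018, -0.07, -1, 0, 0, 0, -0.0185, -0.018, -0.105, -1, 0, 0, 0, -0.0185, -0.018, -0.135, -1, 0, 0, 0, -0.0185, -0.018, -0.155, -1, 0, 0, 0, -0.0185, -0.018, -0.165, -1, 0, 0, 0, -0.0185, -0.018, -0.17, -1, 0, 0, 0, -0.0185, -0.018, -0.173, -1, 0, 0, 0, -0.0185, -0.018, -0.174, -1]}}

```text
clock: 6.4
position: [0.4504, -0.0188, 0.0365]
ee_rot: [0.0, 0.911, 0.412, 0.001]
contact_force: [-0.4, -0.3, -0.3]
width: 0.0283
gripper_force: 29.7
```

Lower a touch and open.

Emit:
{"fn": "move_arm", "kwargs": {"steps": [0, 0, 0, 0, 0, -0.001, -1, 0, 0, 0, 0, 0, -0.002, -1, 0, 0, 0, 0, 0, -0.002, -1, 0, 0, 0, 0, 0, -0.002, -0.2, 0, 0, 0, 0, 0, -0.002, 0.2, 0, 0, 0, 0, 0, -0.002, 0.5, 0, 0, 0, 0, 0, 0.01, 0.6, 0, 0, 0, 0, 0, 0.04, 0.6, 0, 0, 0, 0, 0, 0.08, 1, 0, 0, 0, 0, 0, 0.12, 1]}}

```text
clock: 7.4
position: [0.4491, -0.0186, 0.157]
ee_rot: [-0.0, 0.911, 0.412, -0.0]
contact_force: [1.0, 1.2, -0.3]
width: 0.0855
gripper_force: 0.0
```

```bash
python3 - <<'E'
from h import *
im=grab('wrist'); t=grab('scene')
a=cv2.resize(im['pixels'],(500,312)); b=cv2.resize(t['pixels'][180:300,220:460],(500,250))
cv2.imwrite('pics/a3.png',np.vstack([a,b])); s=manip.get_state(); print(s['position'],s['width'])
E
```

```text
[ 0.45365324 -0.01944007  0.16106324] 0.0853047457259127
```

View pics/a3.png

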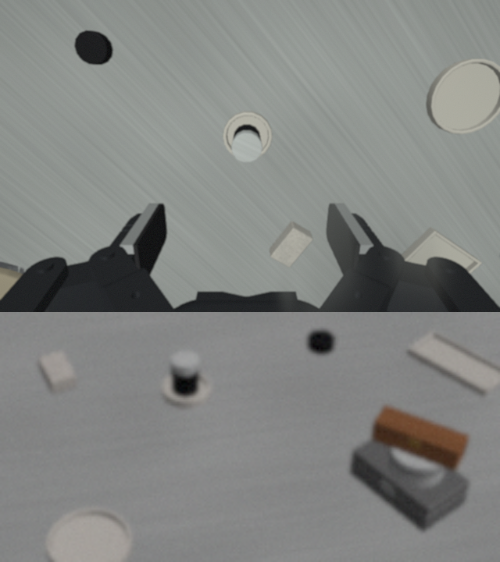

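The can stands centred in its tray, upright. Next is the case.

Emit:
{"fn": "move_arm", "kwargs": {"steps": [0, 0, 0, 0.01, 0.01, 0.01, 1, 0, 0, 0, 0.035, 0.036, 0.01, 1, 0, 0, 0, 0.062, 0.064, 0.01, 1, 0, 0, 0, 0.089, 0.092, 0.01, 1, 0, 0, 0, 0.116, 0.12, 0.01, 1, 0, 0, 0, 0.143, 0.148, 0.005, 1, 0, 0, 0, 0.165, 0.17, 0, 1, 0, 0, 0, 0.18, 0.185, 0, 1, 0, 0, 0, 0.1855, 0.1915, 0, 1, 0, 0, 0, 0.1855, 0.1915, 0, 1]}}

```text
clock: 8.5
position: [0.6351, 0.1733, 0.1548]
ee_rot: [-0.0, 0.911, 0.412, -0.001]
contact_force: [-0.4, -0.3, 0.2]
width: 0.0858
gripper_force: 0.0
```

```bash
python3 - <<'E'
from h import *
for n,z in(('top',.082),('wrist',.082)):
    im=grab(n); g=im['pixels'].astype(int); o=((g[...,2]>g[...,0]+(25 if n=='top' else 45))).astype(np.uint8)*255
    for c in blobs(o,*((225,130,290,195) if n=='top' else (200,80,440,330)))[:2]: print(n,rect(im,c,z))
    cv2.imwrite(f'pics/b_{n}.png',im['pixels'])
print(manip.get_state()['position'])
E
```

```text
top [646.1 194.3  19.7  14.3  12.4]
top [615.6 145.9  22.6  15.5 -38.4]
wrist [638.1 175.9  84.3  27.5  48.5]
[0.63418807 0.17206301 0.15550535]
```

Emit:
{"fn": "move_arm", "kwargs": {"squeeze": 30, "steps": [0, 0, 0, 0, 0, -0.025, 1, 0, 0, 0, 0, 0, -0.05, 1, 0, 0, 0, 0, 0, -0.065, 1, 0, 0, 0, 0, 0, -0.072, 1, 0, 0, 0, 0, 0, -0.072, 0.3, 0, 0, 0, 0, 0, -0.072, -0.1, 0, 0, 0, 0, 0, -0.072, -0.4, 0, 0, 0, 0, 0, -0.072, -1, 0, 0, 0, 0, 0, -0.072, -1, 0, 0, 0, 0, 0, -0.072, -1]}}

```text
clock: 9.6
position: [0.6353, 0.1729, 0.0843]
ee_rot: [0.0, 0.911, 0.412, 0.0]
contact_force: [-0.4, 0.1, 0.5]
width: 0.0003
gripper_force: 0.0
```

```bash
python3 - <<'E'
from h import *
im=grab('wrist'); t=grab('scene')
a=cv2.resize(im['pixels'],(500,312)); b=cv2.resize(t['pixels'][200:300,360:500],(500,357))
cv2.imwrite('pics/a4.png',np.vstack([a,b[:280]])); s=manip.get_state(); print(s['position'],s['width'],s['contact_force'])
E
```

```text
[0.63520201 0.17285009 0.08404314] 0.0005241137086400279 [0.24356384 0.93404383 0.86225261]
```

View pics/a4.png

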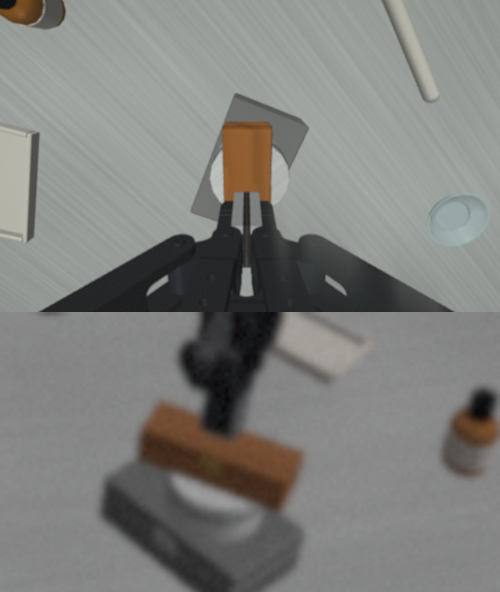

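The gripper closed on air above the case (tips at wrist (316,246), scene (422,234)); the case has not moved. I'll check the tip height.

```bash
python3 - <<'E'
from h import *
for n,px in(('wrist',(316,246)),('scene',(422.2,234.5))):
    im=grab(n); o,d=ray(im,[px]); d=d[0]; p=np.array([.635,.173]); 
    s=((p-o[:2])@d[:2])/(d[:2]@d[:2]); print(n,(o+s*d).round(4))
im=grab('scene'); g=im['pixels']; cv2.imwrite('pics/a5.png',cv2.resize(g[190:300,350:490],None,fx=5,fy=5,interpolation=cv2.INTER_CUBIC))
E
```

```text
wrist [0.6351 0.1729 0.0679]
scene [0.6353 0.1736 0.0836]
```

View pics/a5.png

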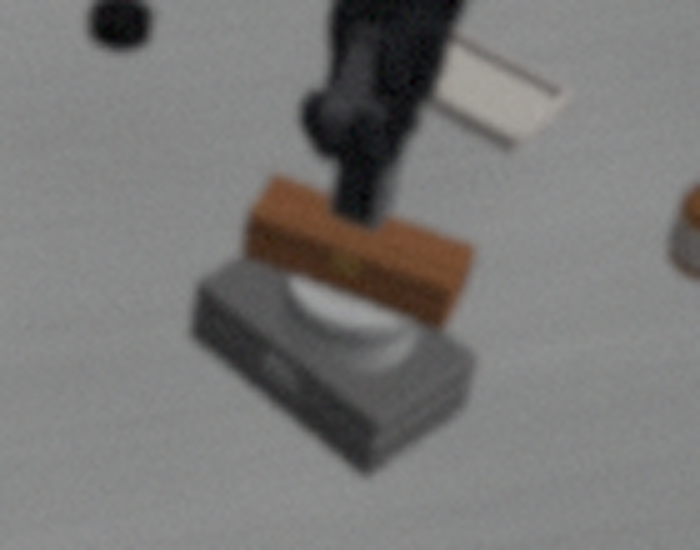

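Tip edge offset considered, the shut tips stand just above the case top, roughly level with the reported TCP, so I must go about 20 mm lower. Open, descend, close gently.

Emit:
{"fn": "move_arm", "kwargs": {"squeeze": 30, "steps": [0, 0, 0, 0, 0, 0.015, -1, 0, 0, 0, 0, 0, 0.015, 1, 0, 0, 0, 0, 0, 0.015, 1, 0, 0, 0, 0, 0, 0.015, 1, 0, 0, 0, 0, 0, 0.015, 1, 0, 0, 0, 0, 0, 0.005, 1, 0, 0, 0, 0, 0, -0.006, 1, 0, 0, 0, 0, 0, -0.015, 1, 0, 0, 0, 0, 0, -0.019, 1, 0, 0, 0, 0, 0, -0.019, 1]}}

```text
clock: 10.85
position: [0.6344, 0.1727, 0.0635]
ee_rot: [-0.0, 0.911, 0.412, -0.001]
contact_force: [-0.7, 0.2, -0.6]
width: 0.0857
gripper_force: 0.0
```

Emit:
{"fn": "move_arm", "kwargs": {"steps": [0, 0, 0, 0, 0, 0, 0.5, 0, 0, 0, 0, 0, 0, 0.2, 0, 0, 0, 0, 0, 0, 0, 0, 0, 0, 0, 0, 0, -0.1, 0, 0, 0, 0, 0, 0, -0.2, 0, 0, 0, 0, 0, 0, -0.3, 0, 0, 0, 0, 0, 0, -0.4, 0, 0, 0, 0, 0, 0, -0.5, 0, 0, 0, 0, 0, 0, -0.5, 0, 0, 0, 0, 0, 0, -0.5]}}

```text
clock: 11.85
position: [0.6354, 0.1728, 0.0652]
ee_rot: [0.0, 0.911, 0.412, 0.0]
contact_force: [1.2, 0.4, 2.6]
width: 0.027
gripper_force: 30.0
```

Emit:
{"fn": "move_arm", "kwargs": {"steps": [0, 0, 0, 0, 0, 0, -1, 0, 0, 0, 0, 0, 0.004, -1, 0, 0, 0, 0, 0, 0.012, -1, 0, 0, 0, 0, 0, 0.025, -1, 0, 0, 0, 0, 0, 0.04, -1, 0, 0, 0, 0, 0, 0.06, -1, 0, 0, 0, 0, 0, 0.075, -1, 0, 0, 0, 0, 0, 0.085, -1, 0, 0, 0, 0, 0, 0.09, -1, 0, 0, 0, 0, 0, 0.09, -1]}}

```text
clock: 12.85
position: [0.6355, 0.1729, 0.1558]
ee_rot: [0.0, 0.911, 0.412, 0.001]
contact_force: [-0.7, 0.6, -0.6]
width: 0.0274
gripper_force: 29.7
```

```bash
python3 - <<'E'
from h import *
im=grab('wrist'); t=grab('scene')
a=cv2.resize(im['pixels'],(500,312)); b=cv2.resize(t['pixels'][200:280,360:500],(500,286))
cv2.imwrite('pics/a6.png',np.vstack([a,b])); s=manip.get_state(); print(s['position'],s['width'],s['contact_force'],s['moment'])
E
```

```text
[0.63469822 0.17273366 0.15435554] 0.02728461230495799 [ 0.44598911 -0.80578143 -0.66089703] [ 0.04236826 -0.03460324  0.00993986]
```

View pics/a6.png

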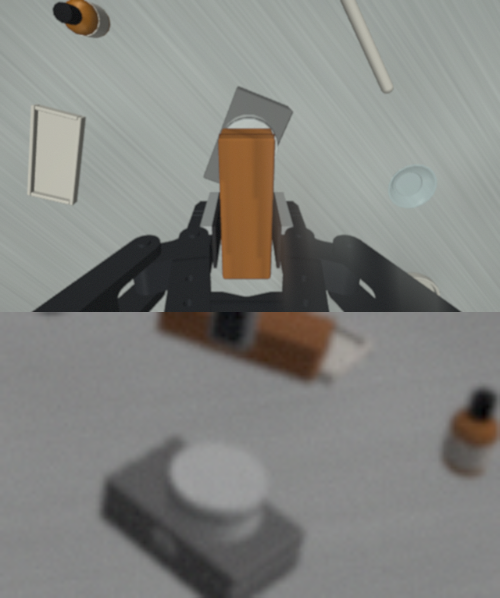

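The case is held level; tin stays on the box. Carry it to its tray.

Emit:
{"fn": "move_arm", "kwargs": {"steps": [0, 0, -0.005, -0.01, 0.007, 0, -1, 0, 0, -0.01, -0.03, 0.021, 0, -1, 0, 0, -0.016, -0.055, 0.038, 0, -1, 0, 0, -0.022, -0.08, 0.056, 0, -1, 0, 0, -0.028, -0.105, 0.073, 0, -1, 0, 0, -0.034, -0.13, 0.091, 0, -1, 0, 0, -0.039, -0.152, 0.106, 0, -1, 0, 0, -0.042, -0.168, 0.117, 0, -1, 0, 0, -0.042, -0.1763, 0.1232, 0, -1, 0, 0, -0.042, -0.1763, 0.1232, 0, -1]}}

```text
clock: 13.95
position: [0.4577, 0.2964, 0.1544]
ee_rot: [0.0, 0.957, 0.29, -0.001]
contact_force: [0.9, 0.0, 0.2]
width: 0.0273
gripper_force: 29.7
```

Emit:
{"fn": "move_arm", "kwargs": {"steps": [0, 0, 0, 0, 0, -0.02, -1, 0, 0, 0, 0, 0, -0.045, -1, 0, 0, 0, 0, 0, -0.07, -1, 0, 0, 0, 0, 0, -0.095, -1, 0, 0, 0, 0, 0, -0.11, -1, 0, 0, 0, 0, 0, -0.12, -1, 0, 0, 0, 0, 0, -0.125, -1, 0, 0, 0, 0, 0, -0.125, -1, 0, 0, 0, 0, 0, -0.125, -1, 0, 0, 0, 0, 0, -0.125, -1]}}

```text
clock: 14.95
position: [0.4596, 0.2963, 0.0308]
ee_rot: [-0.0, 0.957, 0.289, 0.001]
contact_force: [-0.2, 0.5, 0.0]
width: 0.0272
gripper_force: 29.7
```

```bash
python3 - <<'E'
from h import *
im=grab('wrist'); t=grab('scene'); T=grab('top')
a=cv2.resize(im['pixels'],(500,312)); b=cv2.resize(t['pixels'][160:240,390:490],(350,280)); c=cv2.resize(T['pixels'][195:275,165:265],(350,280))
cv2.imwrite('pics/a7.png',np.vstack([np.pad(a,((0,0),(0,200),(0,0))),np.hstack([b,c])])); s=manip.get_state(); print(s['position'],s['width'],s['contact_force'],s['ee_rot'])
g=im['pixels'].astype(int); o=((g[...,2]>g[...,0]+45)).astype(np.uint8)*255
for k in blobs(o,200,100,440,400)[:2]: print(rect(im,k,.05),cv2.boundingRect(k))
E
```

```text
[0.45921519 0.29621595 0.03056382] 0.027373058154940007 [-0.8128863  -0.12849788 -0.74989996] [-4.44992329e-05  9.57448976e-01  2.88601880e-01  6.41443234e-04]
[465.2 300.6  84.5  26.6  33.5] (280, 165, 71, 192)
```

View pics/a7.png

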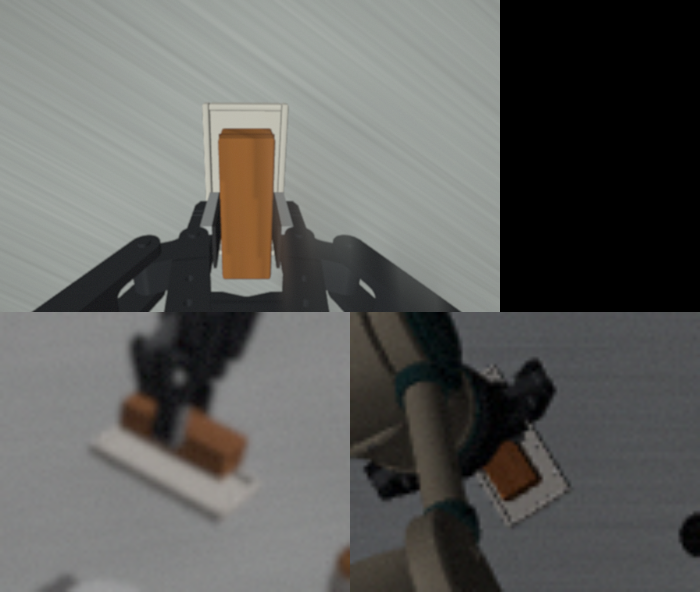

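The case lines up over its tray both ways within a few mm. Lower.

Emit:
{"fn": "move_arm", "kwargs": {"steps": [0, 0, 0, 0, 0, -0.004, -1, 0, 0, 0, 0, 0, -0.008, -1, 0, 0, 0, 0, 0, -0.011, -1, 0, 0, 0, 0, 0, -0.014, -1, 0, 0, 0, 0, 0, -0.016, -1, 0, 0, 0, 0, 0, -0.017, -1, 0, 0, 0, 0, 0, -0.018, -1, 0, 0, 0, 0, 0, -0.018, -1, 0, 0, 0, 0, 0, -0.018, -1, 0, 0, 0, 0, 0, -0.018, -1]}}

```text
clock: 16.1
position: [0.459, 0.2961, 0.0121]
ee_rot: [0.0, 0.957, 0.289, 0.0]
contact_force: [-0.2, 0.1, -0.4]
width: 0.0274
gripper_force: 29.7
```

Emit:
{"fn": "move_arm", "kwargs": {"steps": [0, 0, 0, 0, 0, -0.001, -1, 0, 0, 0, 0, 0, -0.0015, -1, 0, 0, 0, 0, 0, -0.0015, -1, 0, 0, 0, 0, 0, -0.0015, -0.3, 0, 0, 0, 0, 0, -0.0015, 0, 0, 0, 0, 0, 0, -0.0015, 0.3, 0, 0, 0, 0, 0, 0, 0.6, 0, 0, 0, 0, 0, 0.015, 1, 0, 0, 0, 0, 0, 0.045, 1, 0, 0, 0, 0, 0, 0.085, 1]}}

```text
clock: 17.1
position: [0.4574, 0.2953, 0.0962]
ee_rot: [0.0, 0.957, 0.288, -0.002]
contact_force: [0.8, 0.3, 0.2]
width: 0.0854
gripper_force: 0.0
```

Emit:
{"fn": "move_arm", "kwargs": {"steps": [0, 0, 0.004, 0.02, -0.014, 0.05, 1, 0, 0, 0.004, 0.05, -0.035, 0.06, 1, 0, 0, 0.004, 0.08, -0.056, 0.06, 1, 0, 0, 0.004, 0.11, -0.077, 0.06, 1, 0, 0, 0.004, 0.135, -0.095, 0.06, 1, 0, 0, 0, 0.155, -0.109, 0.06, 1, 0, 0, 0, 0.17, -0.119, 0.06, 1, 0, 0, 0, 0.178, -0.1235, 0.06, 1, 0, 0, 0, 0.178, -0.1235, 0.06, 1, 0, 0, 0, 0.178, -0.1235, 0.06, 1]}}

```text
clock: 18.1
position: [0.6359, 0.1732, 0.1567]
ee_rot: [-0.0, 0.957, 0.289, -0.001]
contact_force: [0.2, 0.6, 0.3]
width: 0.0851
gripper_force: 0.0
```

```bash
python3 - <<'E'
from h import *
im=grab('wrist'); t=grab('scene'); T=grab('top')
a=cv2.resize(im['pixels'],(500,312)); b=cv2.resize(t['pixels'][160:240,390:490],(350,280)); c=cv2.resize(T['pixels'][195:275,165:265],(350,280))
cv2.imwrite('pics/a8.png',np.vstack([np.pad(a,((0,0),(0,200),(0,0))),np.hstack([b,c])])); cv2.imwrite('pics/w8.png',im['pixels'])
s=manip.get_state(); print(s['position'],s['width'],s['contact_force'],s['ee_rot'])
g=T['pixels'].astype(int); o=((g[...,2]>g[...,0]+25)).astype(np.uint8)*255
print([rect(T,k,.028) for k in blobs(o,180,200,240,265)])
E
```

```text
[0.63589423 0.17332725 0.15710046] 0.08531730211975827 [ 0.1391627  -0.28935096 -0.80462336] [-1.36173605e-04  9.57301441e-01  2.89091480e-01 -2.21097503e-04]
[]
```

View pics/a8.png

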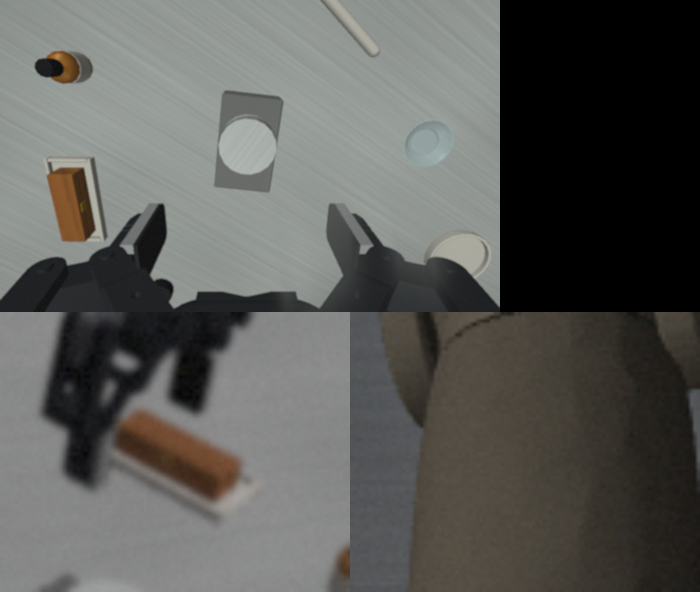

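The case appears flat in its tray; tin top at wrist (316,187), slide box around it. Measuring both.

```bash
python3 - <<'E'
from h import *
im=grab('wrist'); g=cv2.GaussianBlur(im['pixels'],(3,3),0).astype(int)
d=((g[...,1]<125)).astype(np.uint8)*255
m=np.zeros_like(d); m[100:260,260:380]=d[100:260,260:380]
pts=cv2.convexHull(np.vstack(blobs(m,260,100,380,255,100)))
print('box',rect(im,pts,.032),cv2.boundingRect(pts))
print(im['pixels'][187,316],im['pixels'][230,300])
# tin: bright inside hull
h=np.zeros_like(d); cv2.fillConvexPoly(h,pts,255); h=cv2.erode(h,np.ones((5,5)))
for c in blobs(((g[...,1]>140)&(h>0)).astype(np.uint8)*255,260,100,380,255,100)[:1]:
    p=plane(im,cv2.convexHull(c).reshape(-1,2),.058)*1000
    (cx,cy),r=cv2.minEnclosingCircle(p.astype(np.float32)); print('tin',cx,cy,r,rect(im,c,.058))
E
```

```text
box [636.1 173.  101.7  59.2  27. ] (275, 116, 88, 130)
[174 178 174] [104 107 105]
tin 639.8790283203125 175.4180450439453 26.81249237060547 [639.5 175.8  52.9  50.9  26.3]
```

Emit:
{"fn": "move_arm", "kwargs": {"squeeze": 35, "steps": [0, 0, 0, 0.0013, 0, -0.03, 1, 0, 0, 0, 0.0013, 0, -0.06, 1, 0, 0, 0, 0.0013, 0, -0.085, 1, 0, 0, 0, 0.0013, 0, -0.105, 1, 0, 0, 0, 0.0013, 0, -0.116, 1, 0, 0, 0, 0.0013, 0, -0.116, 0.5, 0, 0, 0, 0.0013, 0, -0.116, 0.3, 0, 0, 0, 0.0013, 0, -0.116, 0.1, 0, 0, 0, 0.0013, 0, -0.116, -0.1, 0, 0, 0, 0.0013, 0, -0.116, -0.1]}}

```text
clock: 19.3
position: [0.6393, 0.1727, 0.0425]
ee_rot: [0.0, 0.957, 0.289, 0.002]
contact_force: [0.0, -0.3, 4.3]
width: 0.052
gripper_force: 37.2
```

Emit:
{"fn": "move_arm", "kwargs": {"steps": [0, 0, 0, 0, 0, 0, -0.1, 0, 0, 0, 0, 0, 0, -0.1, 0, 0, 0, 0, 0, 0.002, -0.1, 0, 0, 0, 0, 0, 0.008, -0.1, 0, 0, 0, 0, 0, 0.02, -0.1, 0, 0, 0, 0, 0, 0.035, -0.1, 0, 0, 0, 0, 0, 0.05, -0.1, 0, 0, 0, 0, 0, 0.065, -0.1, 0, 0, 0, 0, 0, 0.07, -0.1, 0, 0, 0, 0, 0, 0.07, -0.1]}}

```text
clock: 20.3
position: [0.6388, 0.1726, 0.1122]
ee_rot: [0.0, 0.957, 0.289, 0.001]
contact_force: [-0.2, -0.4, -1.5]
width: 0.0525
gripper_force: 36.8
```

Emit:
{"fn": "move_arm", "kwargs": {"steps": [0, 0, 0, 0, -0.01, 0.005, -0.1, 0, 0, 0, 0.001, -0.03, 0.01, -0.1, 0, 0, 0, 0.002, -0.06, 0.01, -0.1, 0, 0, 0, 0.003, -0.095, 0.01, -0.1, 0, 0, 0, 0.004, -0.13, 0.01, -0.1, 0, 0, 0, 0.005, -0.165, 0.01, -0.1, 0, 0, 0, 0.006, -0.195, 0.01, -0.1, 0, 0, 0, 0.007, -0.22, 0.01, -0.1, 0, 0, 0, 0.008, -0.235, 0.01, -0.1, 0, 0, 0, 0.008, -0.24, 0.01, -0.1]}}

```text
clock: 21.3
position: [0.6458, -0.0694, 0.1204]
ee_rot: [-0.0, 0.958, 0.288, -0.0]
contact_force: [0.1, -0.0, -0.7]
width: 0.0521
gripper_force: 36.9
```

```bash
python3 - <<'E'
from h import *
im=grab('wrist','w9.png'); g=im['pixels'].astype(int)
s=manip.get_state(); print(s['position'],s['width'],s['contact_force'])
w=((g[...,2]-g[...,0]>4)&(g[...,1]>120)).astype(np.uint8)*255
for k in blobs(w,0,0,640,400,300)[:5]: print(rect(im,k,.01),cv2.boundingRect(k))
T=grab('top'); g=T['pixels'].astype(int)
w=((g[...,2]-g[...,0]>4)&(g[...,1]>70)).astype(np.uint8)*255
o=((g[...,2]>g[...,0]+25)).astype(np.uint8)*255
print('case',[rect(T,k,.028) for k in blobs(o,180,200,240,265)])
print('can tray',[rect(T,k,.01) for k in blobs(w,315,220,350,255)])
E
```

```text
[ 0.64586091 -0.06903697  0.12044365] 0.05195240748379882 [ 0.80640966  0.02357659 -1.10199488]
[ 660.8 -140.8   79.3   57.4   64.3] (350, 180, 94, 88)
case [array([459.9, 294.9,  85.5,  30.1,  33.5])]
can tray [array([ 4.487e+02, -4.600e+00,  8.570e+01,  6.070e+01,  1.000e-01])]
```

Emit:
{"fn": "move_arm", "kwargs": {"steps": [0, 0, 0, 0.001, -0.015, 0, -0.1, 0, 0, 0, 0.002, -0.04, 0, -0.1, 0, 0, 0, 0.003, -0.06, 0, -0.1, 0, 0, 0, 0.003, -0.07, -0.01, -0.1, 0, 0, 0, 0.003, -0.072, -0.03, -0.1, 0, 0, 0, 0.003, -0.072, -0.05, -0.1, 0, 0, 0, 0.003, -0.072, -0.07, -0.1, 0, 0, 0, 0.003, -0.072, -0.08, -0.1, 0, 0, 0, 0.003, -0.072, -0.085, -0.1, 0, 0, 0, 0.003, -0.072, -0.085, -0.1]}}

```text
clock: 22.4
position: [0.6489, -0.1393, 0.0353]
ee_rot: [-0.0, 0.957, 0.289, -0.0]
contact_force: [-0.7, -0.1, -0.5]
width: 0.0524
gripper_force: 36.9
```

```bash
python3 - <<'E'
from h import *
im=grab('wrist'); t=grab('scene')
a=cv2.resize(im['pixels'],(500,312)); b=cv2.resize(t['pixels'][230:320,210:320],(340,278)); c=cv2.resize(t['pixels'][160:240,390:490],(340,278))
cv2.imwrite('pics/a9.png',np.vstack([np.pad(a,((0,0),(0,180),(0,0))),np.hstack([b,c])]))
s=manip.get_state(); print(s['position'],s['width'],s['contact_force'])
E
```

```text
[ 0.64984974 -0.13961732  0.03666001] 0.05228679459504251 [-0.52079895  0.03109156 -1.35896265]
```

View pics/a9.png

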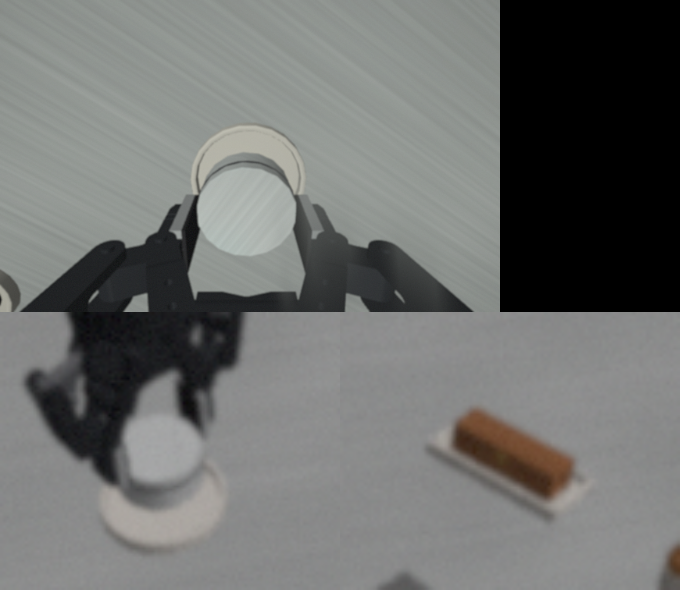

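Tin is centred over its tray and level; the case sits flat in its tray. Lower and release.

Emit:
{"fn": "move_arm", "kwargs": {"steps": [0, 0, 0, 0, 0, -0.005, -0.1, 0, 0, 0, 0, 0, -0.01, -0.1, 0, 0, 0, 0, 0, -0.014, -0.1, 0, 0, 0, 0, 0, -0.017, -0.1, 0, 0, 0, 0, 0, -0.019, -0.1, 0, 0, 0, 0, 0, -0.02, -0.1, 0, 0, 0, 0, 0, -0.021, -0.1, 0, 0, 0, 0, 0, -0.022, -0.1, 0, 0, 0, 0, 0, -0.022, -0.1, 0, 0, 0, 0, 0, -0.022, -0.1]}}

```text
clock: 23.5
position: [0.6493, -0.1396, 0.0145]
ee_rot: [0.0, 0.957, 0.289, 0.0]
contact_force: [-1.7, 0.5, 3.1]
width: 0.0524
gripper_force: 37.3
```

Emit:
{"fn": "move_arm", "kwargs": {"steps": [0, 0, 0, 0, 0, 0, 0.3, 0, 0, 0, 0, 0, 0, 0.6, 0, 0, 0, 0, 0, 0, 1, 0, 0, 0, 0, 0, 0.015, 1, 0, 0, 0, 0, 0, 0.045, 1, 0, 0, 0, 0, 0, 0.09, 1, 0, 0, 0, 0, 0, 0.13, 1, 0, 0, -0.005, -0.001, 0.03, 0.14, 1, 0, 0, -0.01, -0.003, 0.07, 0.14, 1, 0, 0, -0.0175, -0.005, 0.11, 0.14, 1]}}

```text
clock: 24.5
position: [0.6445, -0.0289, 0.1547]
ee_rot: [0.0, 0.972, 0.234, 0.001]
contact_force: [0.7, -0.4, 0.2]
width: 0.0857
gripper_force: 0.0
```

Emit:
{"fn": "move_arm", "kwargs": {"steps": [0, 0, 0, -0.002, 0.04, 0, 1, 0, 0, 0, -0.004, 0.08, 0, 1, 0, 0, 0, -0.006, 0.12, 0, 1, 0, 0, 0, -0.008, 0.155, 0, 1, 0, 0, 0, -0.01, 0.18, 0, 1, 0, 0, 0, -0.011, 0.193, 0, 1, 0, 0, 0, -0.011, 0.199, 0, 1, 0, 0, 0, -0.011, 0.199, 0, 1, 0, 0, 0, -0.011, 0.199, 0, 1, 0, 0, 0, -0.011, 0.199, 0, 1]}}

```text
clock: 25.5
position: [0.6334, 0.1681, 0.1539]
ee_rot: [0.0, 0.972, 0.235, -0.0]
contact_force: [-0.5, -0.7, -0.3]
width: 0.0856
gripper_force: 0.0
```

```bash
python3 - <<'E'
from h import *
im=grab('wrist','w10.png'); g=cv2.GaussianBlur(im['pixels'],(3,3),0).astype(int)
d=((g[...,1]<125)).astype(np.uint8)*255
for c in blobs(d,240,80,400,260,100)[:2]: print('box',rect(im,c,.032),cv2.boundingRect(c))
t=grab('top'); g=t['pixels'].astype(int)
s=manip.get_state(); print(s['position'],s['width'],s['ee_rot'])
w=((g[...,2]-g[...,0]>4)&(g[...,1]>70)).astype(np.uint8)*255
for n,bx in dict(tin=(355,135,405,185),sl=(415,180,485,260)).items():
    for c in blobs(w,*bx)[:1]: print(n,rect(t,c,.01))
n=((abs(g[...,2]-g[...,0])<4)&(g[...,1]>82)).astype(np.uint8)*255
for c in blobs(n,360,140,400,182)[:2]: print('tin',rect(t,c,.03))
E
```

```text
box [636.1 172.8 100.3  59.1  27.1] (272, 114, 80, 126)
[0.63337928 0.16835513 0.15392442] 0.08554658096908399 [ 1.73097872e-04  9.72046620e-01  2.34787852e-01 -4.86506846e-05]
tin [ 650.7 -139.9   75.1   74.1   62.8]
sl [ 493.6 -314.4  122.3   83.3   14.4]
tin [ 651.  -139.    52.6   50.8  -58.6]
tin [ 675.8 -173.6   68.    38.7   35.2]
```

Emit:
{"fn": "move_arm", "kwargs": {"squeeze": 50, "steps": [0, 0, 0, 0.0005, 0, -0.035, 1, 0, 0, 0, 0.0005, 0, -0.07, 1, 0, 0, 0, 0.0005, 0, -0.105, 1, 0, 0, 0, 0.0005, 0, -0.13, 1, 0, 0, 0, 0.0005, 0, -0.14, 1, 0, 0, 0, 0.0005, 0, -0.14, 0.6, 0, 0, 0, 0.0005, 0, -0.14, 0.4, 0, 0, 0, 0.0005, 0, -0.14, 0.2, 0, 0, 0, 0.0005, 0, -0.14, 0, 0, 0, 0, 0.0005, 0, -0.14, 0]}}

```text
clock: 26.6
position: [0.635, 0.1696, 0.0157]
ee_rot: [0.0, 0.972, 0.235, 0.002]
contact_force: [-0.3, -0.5, 4.5]
width: 0.0583
gripper_force: 55.3
```

Emit:
{"fn": "move_arm", "kwargs": {"steps": [0, 0, 0, 0, 0, 0, 0, 0, 0, 0, 0, 0, 0.003, 0, 0, 0, 0, 0, 0, 0.01, 0, 0, 0, 0, 0, 0, 0.02, 0, 0, 0, 0, 0, 0, 0.035, 0, 0, 0, 0, 0, 0, 0.05, 0, 0, 0, 0, 0, 0, 0.065, 0, 0, 0, 0, 0, 0, 0.08, 0, 0, 0, 0, 0, 0, 0.09, 0, 0, 0, 0, 0, 0, 0.09, 0]}}

```text
clock: 27.6
position: [0.6348, 0.1697, 0.1059]
ee_rot: [0.0, 0.972, 0.236, 0.002]
contact_force: [0.3, -0.5, -2.5]
width: 0.0584
gripper_force: 54.5
```

Emit:
{"fn": "move_arm", "kwargs": {"steps": [0, 0, 0, 0, 0, 0.02, 0, 0, 0, 0, -0.003, -0.01, 0.04, 0, 0, 0, -0.004, -0.01, -0.035, 0.045, 0, 0, 0, -0.008, -0.018, -0.065, 0.045, 0, 0, 0, -0.012, -0.027, -0.098, 0.045, 0, 0, 0, -0.016, -0.037, -0.133, 0.045, 0, 0, 0, -0.02, -0.048, -0.17, 0.045, 0, 0, 0, -0.024, -0.059, -0.207, 0.045, 0, 0, 0, -0.028, -0.07, -0.244, 0.045, 0, 0, 0, -0.032, -0.081, -0.281, 0.045, 0]}}

```text
clock: 28.6
position: [0.5515, -0.1127, 0.1482]
ee_rot: [-0.0, 0.991, 0.136, -0.001]
contact_force: [0.9, -0.3, -2.0]
width: 0.0585
gripper_force: 54.6
```

Emit:
{"fn": "move_arm", "kwargs": {"steps": [0, 0, -0.003, -0.011, -0.037, 0, 0, 0, 0, -0.003, -0.022, -0.074, 0, 0, 0, 0, -0.003, -0.033, -0.111, 0, 0, 0, 0, -0.003, -0.043, -0.145, 0, 0, 0, 0, -0.003, -0.051, -0.172, 0, 0, 0, 0, -0.003, -0.056, -0.192, 0, 0, 0, 0, -0.003, -0.0587, -0.2032, 0, 0, 0, 0, -0.003, -0.0587, -0.2032, 0, 0, 0, 0, -0.003, -0.0587, -0.2032, 0, 0, 0, 0, -0.003, -0.0587, -0.2032, 0, 0]}}

```text
clock: 29.6
position: [0.4941, -0.3133, 0.1487]
ee_rot: [-0.001, 0.992, 0.128, -0.0]
contact_force: [0.4, 0.9, -2.4]
width: 0.0585
gripper_force: 54.6
```

Emit:
{"fn": "move_arm", "kwargs": {"steps": [0, 0, 0, 0, 0, -0.02, 0, 0, 0, 0, 0, 0, -0.045, 0, 0, 0, 0, 0, 0, -0.07, 0, 0, 0, 0, 0, 0, -0.09, 0, 0, 0, 0, 0, 0, -0.1, 0, 0, 0, 0, 0, 0, -0.105, 0, 0, 0, 0, 0, 0, -0.105, 0, 0, 0, 0, 0, 0, -0.105, 0, 0, 0, 0, 0, 0, -0.105, 0, 0, 0, 0, 0, 0, -0.105, 0]}}

```text
clock: 30.6
position: [0.4944, -0.3151, 0.0448]
ee_rot: [0.001, 0.992, 0.127, 0.001]
contact_force: [0.0, 0.6, -2.5]
width: 0.0585
gripper_force: 54.6
```

```bash
python3 - <<'E'
from h import *
im=grab('wrist'); t=grab('scene'); T=grab('top')
a=cv2.resize(im['pixels'],(500,312)); b=cv2.resize(t['pixels'][200:290,120:220],(311,280)); c=cv2.resize(T['pixels'][120:270,290:500],(389,280))
cv2.imwrite('pics/a11.png',np.vstack([np.pad(a,((0,0),(0,200),(0,0))),np.hstack([b,c])]))
s=manip.get_state(); print(s['position'],s['width'],s['contact_force'],s['ee_rot'])
E
```

```text
[ 0.49408983 -0.31486868  0.04431754] 0.05849106269704485 [ 0.50414945  0.04320576 -2.76793441] [2.82150277e-04 9.91857768e-01 1.27350045e-01 2.34103113e-04]
```

View pics/a11.png

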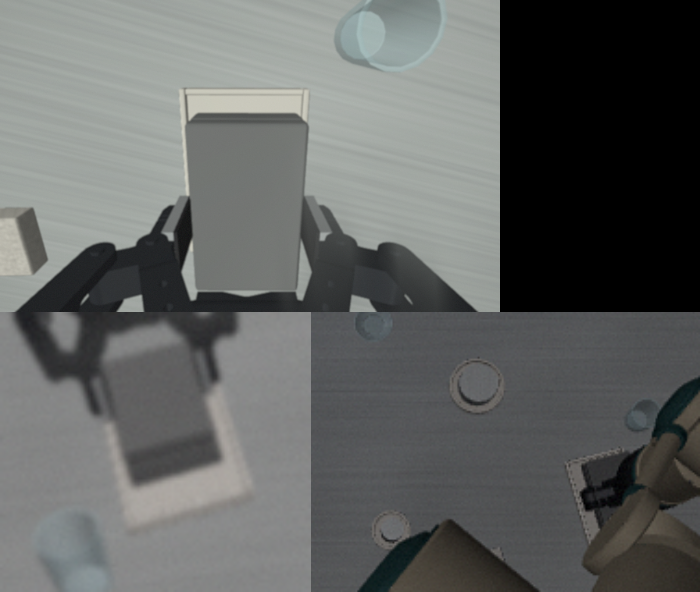

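Box aligned above its tray and level; tin and can visible in their trays at right. Lower.

Emit:
{"fn": "move_arm", "kwargs": {"steps": [0, 0, 0, 0, 0, -0.006, 0, 0, 0, 0, 0, 0, -0.012, 0, 0, 0, 0, 0, 0, -0.016, 0, 0, 0, 0, 0, 0, -0.02, 0, 0, 0, 0, 0, 0, -0.022, 0, 0, 0, 0, 0, 0, -0.023, 0, 0, 0, 0, 0, 0, -0.024, 0, 0, 0, 0, 0, 0, -0.025, 0, 0, 0, 0, 0, 0, -0.025, 0, 0, 0, 0, 0, 0, -0.025, 0]}}

```text
clock: 31.75
position: [0.4941, -0.3148, 0.0196]
ee_rot: [0.0, 0.992, 0.127, 0.0]
contact_force: [-0.9, 0.8, 4.6]
width: 0.0581
gripper_force: 55.3
```

Contact. Open, rise, and swing clear.

Emit:
{"fn": "move_arm", "kwargs": {"steps": [0, 0, 0, 0, 0, 0, 0.4, 0, 0, 0, 0, 0, 0, 0.7, 0, 0, 0, 0, 0, 0, 1, 0, 0, 0, 0, 0, 0, 1, 0, 0, 0, 0, 0, 0.015, 1, 0, 0, 0, 0, 0, 0.05, 1, 0, 0, 0, 0, 0, 0.09, 1, 0, 0, 0, 0, 0, 0.13, 1, 0, 0, 0, 0, 0, 0.17, 1, 0, 0, 0, 0, 0, 0.2, 1]}}

```text
clock: 32.75
position: [0.4945, -0.3151, 0.2218]
ee_rot: [0.001, 0.992, 0.127, 0.001]
contact_force: [0.3, -0.3, -0.6]
width: 0.0855
gripper_force: 0.0
```

Emit:
{"fn": "move_arm", "kwargs": {"steps": [0, 0, 0, -0.03, -0.03, 0, 1, 0, 0, 0, -0.06, -0.06, 0, 1, 0, 0, 0, -0.09, -0.09, 0, 1, 0, 0, 0, -0.12, -0.12, 0, 1, 0, 0, 0, -0.15, -0.15, 0, 1, 0, 0, 0, -0.18, -0.18, 0, 1, 0, 0, 0, -0.2, -0.2, 0, 1, 0, 0, 0, -0.2, -0.2, 0, 1, 0, 0, 0, -0.2, -0.2, 0, 1, 0, 0, 0, -0.2, -0.2, 0, 1]}}

```text
clock: 33.75
position: [0.2946, -0.5139, 0.2188]
ee_rot: [-0.0, 0.992, 0.128, 0.0]
contact_force: [0.1, -0.4, -0.8]
width: 0.0853
gripper_force: 0.0
```

```bash
python3 - <<'E'
from h import *
T=grab('top','final.png'); g=T['pixels'].astype(int); b,gr,r=[g[...,i] for i in range(3)]
s=manip.get_state(); print(s['clock'],s['position'],s['contact_force'])
w=((r-b>4)&(gr>70)).astype(np.uint8)*255
k=lambda m:m.astype(np.uint8)*255
for n,bx in dict(case=(180,200,240,265),can=(315,220,350,255),tin=(355,135,405,185),sl=(415,180,485,260)).items():
    print('tray',n,[rect(T,c,.01) for c in blobs(w,*bx)[:1]])
print('case',[rect(T,c,.028) for c in blobs(k(r>b+25),180,200,240,265)[:1]])
print('box',[rect(T,c,.036) for c in blobs(k(gr<60),425,192,478,250)[:1]])
print('tin',[rect(T,c,.03) for c in blobs(k((abs(r-b)<4)&(gr>82)),360,140,400,182)[:1]])
print('can',[rect(T,c,.046) for c in blobs(k((abs(r-b)<4)&(gr>82)),322,226,345,249)[:1]])
E
```

```text
33.8 [ 0.294874   -0.5137332   0.21889863] [ 0.20970712  0.26021171 -0.02861903]
tray case [array([459. , 296.1, 106.3,  49.5,  32.5])]
tray can [array([449.8, -19.7,  50.4,  47.9, -89.9])]
tray tin [array([ 647.1, -139. ,   75.1,   66.6,   73.1])]
tray sl [array([ 493.9, -314. ,  122. ,   82.8,   14.9])]
case [array([460.3, 295.5,  84.1,  29.6,  33.5])]
box [array([ 494. , -313.3,  101.1,   71.1,   14.3])]
tin [array([ 652.3, -139.5,   51.1,   49.8,  -89.9])]
can [array([449.4, -20.5,  29.3,  27.4,  36.8])]
```

All four are centred in their trays at the heights expected for flat seating.

```bash
python3 -c "
from rig import manip; print(manip.sign_off())"
```

```text
the job is handed in; nothing more can be done
None
```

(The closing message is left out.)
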